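# Reset the locked range knob of a measuring amplifier

## Task

Change over the big pull-to-turn range knob on top of the measuring amplifier: pull it straight out to unlock it, turn it clockwise to the long raised arc, feel for the locking notch there, and push the knob back in until it is fully home, then let go. Never force it: if it will not go in or will not turn, ease off and feel for the notch with light pressure, and leave the objects lying around it where they are.

Things in the scene. Friction and masses are not known exactly. Their poses are not given: they have to be found in the camera images.
- case: the measuring amplifier: a fixed white box 240 mm deep (its x), 300 mm wide (its y), 90 mm high, with a level grey control panel on top. Origin: centre of its underside on the table; x points away from the operator's edge, z up. The knob's vertical axis is at x = -20, y = 55 mm of this frame. Within 100 mm of that axis nothing else on the panel is taller than 5 mm.
- knob_grip (a point): the knob's grip point, on its vertical axis, 34 mm above the panel while in. The black knob is a round skirt 60 mm across (top 8 mm above the panel while in) with an upright grip bar 48 mm long, 16 mm thick, its top 45 mm above the panel while in. The point turns and rises with the knob: x runs along the bar to the pointer end, which carries a white line; z up.
- stem (a joint): how far the knob is pulled out (up), m: 0 = fully in, 0.014 = fully out. It stays where it is left (friction about 4 N). The turn is free once it is out 9 mm or more.
- knob (a joint): how far the knob is turned, rad, growing clockwise seen from above; within 0.1 of 0 at the start, at 1.10 the pointer is at the middle of the long arc; its range ends at -0.3 and 1.65. Turning friction about 0.06 N m.
- target_mark (a point): the middle of the long raised white arc on the panel, 41 mm from the knob's axis, about 30 degrees long (all other marks are short ticks). The one locking notch lies unseen below it, its middle anywhere from 0.84 to 1.36 rad of the knob's turn (different each time); it takes the knob only within about 0.06 rad of its middle.
- lock: the hidden steel lock just under the panel, a ring 62 mm across that holds a key fixed under the knob's skirt, 26 mm from the axis and 8 mm deep in the lock while the knob is in. More than 22 N of key force on the lock, pressing or twisting, spoils it. Origin on the knob's axis at the height of the panel.
- multimeter: bystander: grey hand-held meter, 150 x 75 x 32 mm, lying on the table on the robot's right; origin at the centre of its underside
- battery: bystander: a battery in a white holder, 90 x 50 x 46 mm, on the table on the robot's left; origin at the centre of its underside
- plug_block: bystander: white plug-in block, 50 x 50 x 30 mm, lying on top of the amplifier near its far right corner; origin at the centre of its underside
- plate_top (a point): the lock's sprung plate, hidden under the arc. Beside the notch the key lands on it with the knob still 8 mm out; it then yields 3 N per mm for 5 mm and stops dead. When the knob is turned while pressed lightly on it, it snaps up round the key at the notch: the pressure vanishes, the turn is blocked, and the knob can be pushed home. This point: on the knob's axis, level with the plate's top.

How it is judged:
On the way, in this order (a step that is already met when the one before it is completed fails the run):
1. the knob is pulled out at least 9 mm (value of joint stem above 0.009 m), for 0.1 s.
2. while still out by more than 2 mm, the knob is turned clockwise past 0.75 rad, to the arc (value of joint stem above 0.002 m and value of joint knob above 0.75 rad), for 0.1 s.
At the end, for the whole second after the job is handed in: the knob is pushed home in the notch at the long arc (less than 1.5 mm out, turned between 0.75 and 1.45 rad), at rest and let go (value of joint stem below 0.0015 m and value of joint knob between 0.75 and 1.45 rad and velocity of joint knob below 0.05 rad/s and velocity of joint stem below 0.005 m/s); the robot touches nothing.
It fails at once if the knob's key bears on the lock with more than 22 N (pressed in beside the notch, or twisted while locked) (contact force between lock and anything else above 22 N).
It fails at once if a bystander is moved by more than 20 mm (distance of any of multimeter, battery, plug_block from where it was at the start of the episode above 0.02 m).
It also fails if it takes over 51 s, if anything falls off the work surface, if the arm or the gripper's body presses on something with over 40 N, if the wrist force passes 120 N, or if a joint passes its speed limit or range.

## Robot

A 6-joint arm with a two-finger parallel gripper is mounted at the origin on the work surface. World frame = base frame: x ahead of the robot, y to its left, z up, the work surface at z = 0. Lengths are in m, angles in rad, forces in N, time in s.
With the tool pointing down it reaches from about 0.35 to 0.875 m from the base axis. Payload 15.5 kg.
Tool frame: the origin (TCP) lies midway between the tips of the shut fingers; the grasp point (between the pads) lies 19 mm behind it; z points along the fingers, y is the line along which they close (so a half turn about z gives the same grasp; the last joint's range is limited). The gripper opens to 85 mm and grips with 20 to 120 N. Pads are 22 mm wide; open, the fingers measure 114 mm over their backs; the gripper's body (76 mm by 85 mm) begins 54 mm behind the grasp point. The pads swing forward as they close: fully open they stand 13 mm farther back than shut.
Start: joints at [-0.096, 0.494, 1.345, -0, 1.302, -0.096], TCP at [0.625, 0, 0.231] pointing down, gripper open.
Joint ranges: [-2.91, 2.91], [-0.82, 2.16], [0.22, 2.67], [-1.22, 4.37], [0.12, 2.79], [-3.08, 3.08]. Speed limits (rad/s): [1.89, 1.89, 2.57, 3.01, 3.01, 3.01].

## Interface

Orientations are given as a unit quaternion [w, x, y, z].
In Python, from plant import r, optics, outline_of gives the robot as it stands.
- The arm moves only by the shell command python3 -m crank 'ROWS' [FORCE]. ROWS is JSON, a list that holds one entry, the list of rows, each a list of 5 numbers: the opening, from 0 (shut) to 1 (fully open), then the shift along the tool's x, y, z in mm, then the turn about the tool's z in rad. In form: [[[jaw, tx, ty, tz, spin], ...]]. A call has 1 to 10 rows; each row is the pose to reach, as a shift and turn from the pose commanded when the call began, along the tool's axes at that moment; what a row does not reach only later rows make up. A row lasts 1/12 s, in which the tool goes at most 41.7 mm and 7.16 degrees, less where a joint would pass 70% of its speed; a pose out of reach is approached as far as the arm can. A call with a gripper value outside its range is refused whole. The fingers move at their own pace and stop on an object; FORCE is the grip in N (left out, the last holds). Time passes only in rows, so rows that repeat a pose let the fingers close. It gives the time, the measured TCP pose, the force, the opening and the grip force at its end, in the units of the state.
- r.sense(): the state, without advancing time (a new reading comes with each control period).
- optics.camera(name): name is "scene" or "side" or "wrist"; returns the picture (400x640x3 uint8, red, green, blue); there is no depth.
- optics.camera_info(name): a dict with "intrinsics" (3x3 intrinsics, pixels), "k1" (the pictures are not rectified: a ray, as slopes to the right and down, at radius r is drawn at 1 + k1 r^2 times it, then the intrinsics apply), "R" (3x3) and "t" (3): a world point X has camera coordinates R X + t. Camera axes: x right, y down, z forward; pixel columns grow to the right and rows downward; lengths in m; the calibration is good to about 2 mm. A picture is of the moment at which its call begins: read the wrist's pose just before it. camera_info takes no time and is no camera call; for the wrist camera it gives the pose at the moment of the call.
- r.close_job(): hands the job in; it is judged then, once.
Trained networks look in the newest picture that a camera, given by its name, has taken for a name from the list of things; names that differ only in an ending like _2 or _b are one class to them, and where a whole thing is asked for, a point or a joint stands for the part that bears it (a point fixed in the world has none). Each returns a list of dicts, best first, with "conf" (0 to 1); they miss things now and then, are a little off and sometimes report something else, mostly with a low value. They report only what shows in the picture. A call takes as long as a camera call.
- outline_of(camera, label): "region" (400x640 bool, what is visible of it) and "extent" ([centre column, centre row, width, height] in pixels, round what is visible of it).
The state is a dict: "time_s": time; "q": joint angles; "joint_vel": joint speeds; "joint_efforts": joint torques, N m; "tool_pos": TCP position; "orientation": TCP orientation; "contact_force": force on the tool from outside, world axes, zero at the start; "torque": the same for the moment, N m; "opening": finger opening in m; "grip_force": force on a finger pad.
Only numpy, scipy, OpenCV 4.12 (cv2) and the standard library are available. Lean on these libraries where they do the work, as an engineer would, in place of code of your own. Each camera call takes 0.05 s, during which the arm holds its last target. There are 200 camera calls.

## Working session

There is one attempt and no reset: what is moved stays moved. The work goes in short steps, Python scripts to look and compute and a shell command to move; the robot and the scene stay as the last step left them, time stands still between calls to the robot, and variables do not carry over. Pictures are saved under pics/ and viewed, at most 10 in all, crops included, and the job is handed in when it is done.

```bash
ls; mkdir -p pics; cat > h.py <<'E'
import numpy as np, cv2
from plant import r, optics, outline_of
def ray(info,px):
    K=np.array(info["intrinsics"]);k=info["k1"]
    d=np.linalg.inv(K)@[px[0],px[1],1.]; s=d[:2].copy()
    for _ in range(20): s=d[:2]/(1+k*(s@s))
    R=np.array(info["R"]);t=np.array(info["t"])
    v=R.T@np.array([s[0],s[1],1]); return -R.T@t, v/np.linalg.norm(v)
def at_z(info,px,z):
    o,v=ray(info,px); return o+v*(z-o[2])/v[2]
def tri(rs):
    A=sum(np.eye(3)-np.outer(v,v) for o,v in rs);b=sum((np.eye(3)-np.outer(v,v))@o for o,v in rs)
    return np.linalg.solve(A,b)
def proj(info,X):
    c=np.array(info["R"])@X+np.array(info["t"]);s=c[:2]/c[2];s=s*(1+info["k1"]*(s@s))
    return (np.array(info["intrinsics"])@[s[0],s[1],1])[:2]
E
python3 - <<'E'
from h import *
s=r.sense();print(s)
ims=[]
for c in("scene","side","wrist"):
    im=optics.camera(c);cv2.imwrite(f"pics/{c}0.png",im[:,:,::-1]);ims.append(im)
    i=optics.camera_info(c);np.savez(f"{c}0.npz",**{k:np.array(v) for k,v in i.items()})
    print(c,(-np.array(i["R"]).T@np.array(i["t"])).round(3),np.array(i["R"]).round(2).tolist())
    for l in("case","knob_grip","target_mark","multimeter","battery","plug_block"):
        try:print(l,[(round(d["conf"],2),np.round(d["extent"]).tolist(),int(d["region"].sum())) for d in outline_of(c,l)][:2])
        except Exception as e:print(l,e)
v=np.vstack([np.hstack([cv2.resize(ims[0],(400,250)),cv2.resize(ims[1],(400,250))]),np.hstack([cv2.resize(ims[2],(480,300)),np.zeros((300,320,3),np.uint8)])])
cv2.imwrite("pics/all0.png",v[:,:,::-1])
E
```

```text
pics
{'time_s': 0.0, 'q': array([-9.55188404e-02,  4.94222437e-01,  1.34612624e+00,  8.54230902e-07,
        1.30251042e+00, -9.54823041e-02]), 'joint_vel': array([ 0.00295356, -0.00212472, -0.00027354, -0.00172718, -0.001817  ,
       -0.00060932]), 'joint_efforts': array([-2.68344644e-03, -8.82162237e+01, -3.83866239e+01, -4.40739132e-04,
        1.02696815e-02,  1.38197843e-04]), 'tool_pos': array([6.24638344e-01, 2.63533004e-05, 2.30677509e-01]), 'orientation': array([-4.88672235e-04,  7.07119637e-01,  7.07093642e-01, -4.02700863e-04]), 'contact_force': array([-0.20426299,  0.88259549,  0.87768396]), 'torque': array([-0.04631846,  0.0068629 ,  0.06741919]), 'grip_force': 0.0, 'opening': 0.08517099027448743}
scene [ 1.484 -0.212  0.824] [[0.21, 0.98, -0.02], [0.59, -0.15, -0.79], [-0.78, 0.15, -0.61]]
case [(0.79, [292.0, 206.0, 115.0, 83.0], 7615)]
knob_grip [(0.66, [308.0, 180.0, 20.0, 25.0], 320), (0.47, [254.0, 208.0, 23.0, 19.0], 311)]
target_mark [(0.97, [292.0, 206.0, 112.0, 81.0], 7518)]
multimeter [(0.65, [169.0, 233.0, 38.0, 46.0], 1205)]
battery [(0.57, [462.0, 198.0, 23.0, 26.0], 498)]
plug_block [(0.71, [254.0, 207.0, 25.0, 21.0], 366)]
side [-0.123  1.067  0.986] [[-0.85, -0.53, 0.02], [-0.32, 0.48, -0.81], [0.42, -0.7, -0.58]]
case [(0.57, [347.0, 214.0, 114.0, 80.0], 6125)]
knob_grip [(0.74, [346.0, 203.0, 20.0, 20.0], 317)]
target_mark [(0.77, [349.0, 216.0, 116.0, 84.0], 6041)]
multimeter [(0.76, [396.0, 172.0, 41.0, 18.0], 661)]
battery [(0.76, [236.0, 310.0, 34.0, 28.0], 724)]
plug_block [(0.54, [353.0, 175.0, 19.0, 16.0], 250)]
wrist [0.625 0.077 0.375] [[1.0, 0.0, -0.0], [0.0, -0.95, 0.3], [-0.0, -0.3, -0.95]]
case [(0.88, [202.0, 245.0, 240.0, 244.0], 38036)]
knob_grip [(0.85, [175.0, 226.0, 67.0, 56.0], 2755)]
target_mark [(0.63, [199.0, 243.0, 238.0, 246.0], 37997)]
multimeter []
battery []
plug_block [(0.63, [270.0, 338.0, 47.0, 32.0], 636)]
```

View pics/all0.png

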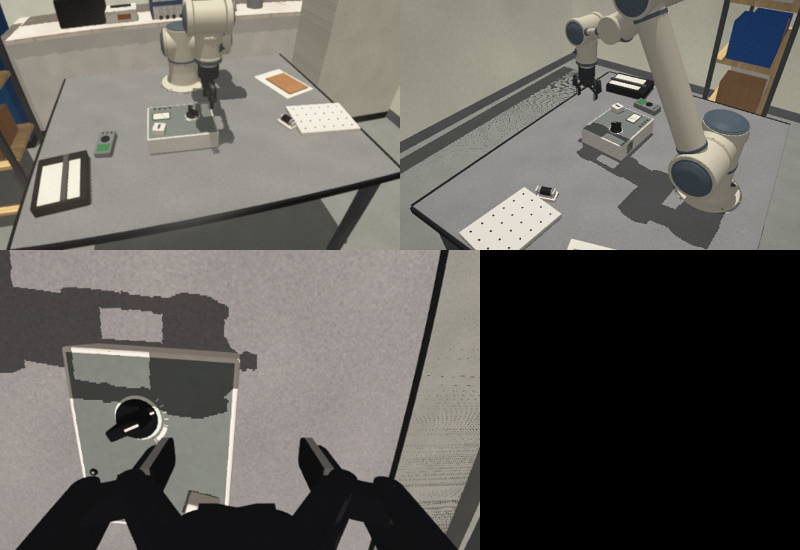

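The composite shows the wrist view with the knob at about (175,226), its pointer line facing the arc marks at right; the plug block is near (270,338). Next I'll triangulate and zoom in.

```bash
python3 - <<'E'
from h import *
rs=[]
for c in("scene","side","wrist"):
    i=optics.camera_info(c);optics.camera(c);d=outline_of(c,"knob_grip")[0]
    rr,cc=np.nonzero(d["region"]);p=d["extent"][:2]
    rs.append(ray(i,p));print(c,p,d["conf"],cc.mean(),rr.mean())
    if c=="wrist":print(at_z(i,p,.11))
print(tri(rs),tri(rs[:2]),tri(rs[1:]),tri([rs[0],rs[2]]))
im=cv2.imread("pics/wrist0.png")[120:360,70:330]
cv2.imwrite("pics/w0z.png",cv2.resize(im,(780,600*1),interpolation=cv2.INTER_CUBIC)[:600])
E
```

```text
scene [304.0, 177.6] 0.75 306.52941176470586 180.11764705882354
side [345.1, 205.9] 0.61 345.64630225080384 203.10932475884243
wrist [174.6, 226.7] 0.73 177.92131979695432 227.44379985496738
[ 0.48202893 -0.03496948  0.11      ]
[ 0.47586704 -0.04078571  0.10113918] [ 0.47561578 -0.04169403  0.10169   ] [ 0.47796782 -0.03741008  0.09934748] [ 0.47340534 -0.04318338  0.1019197 ]
```

View pics/w0z.png

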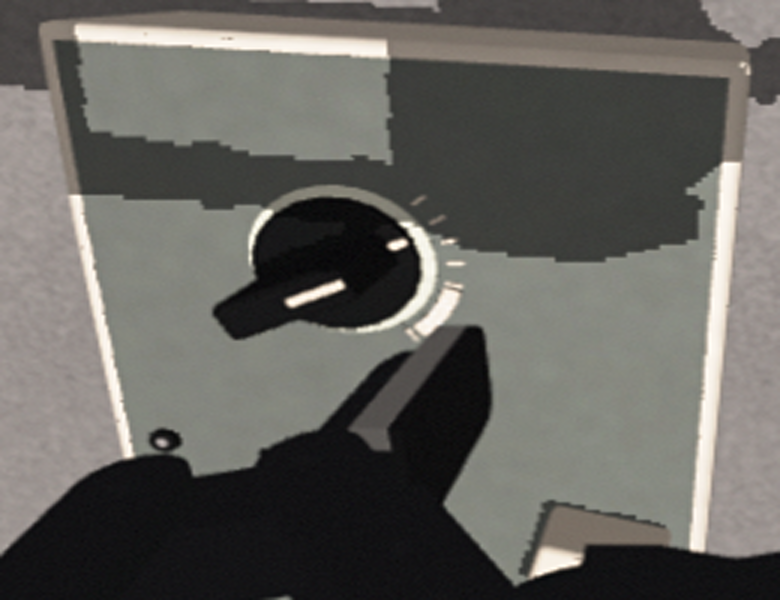

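The zoom shows the bar's white line pointing image-right and slightly up (about +17° in world), with the long arc at about (445,310) in the zoom. I'll swing over the knob with the gripper turned across the bar.

```bash
python3 -m crank '[[[1,-10,-35,0,-0.12],[1,-20,-70,0,-0.24],[1,-30,-105,0,-0.36],[1,-40,-147,0,-0.48],[1,-40,-147,0,-0.6],[1,-40,-147,0,-0.72],[1,-40,-147,0,-0.84],[1,-40,-147,0,-0.96],[1,-40,-147,0,-1.08],[1,-40,-147,0,-1.2]]]'
python3 -m crank '[[[1,0,0,0,-0.12],[1,0,0,0,-0.24],[1,0,0,0,-0.36],[1,0,0,0,-0.48],[1,0,0,0,-0.6],[1,0,0,0,-0.67],[1,0,0,0,-0.67],[1,0,0,0,-0.67]]]'
python3 - <<'E'
from h import *
s=r.sense();print(s["q"].round(3),s["tool_pos"],s["orientation"])
i=optics.camera_info("wrist");im=optics.camera("wrist");d=outline_of("wrist","knob_grip");print([(x["conf"],x["extent"]) for x in d])
np.savez("wrist1.npz",**{k:np.array(v) for k,v in i.items()})
cv2.imwrite("pics/w1.png",im[:,:,::-1])
cv2.imwrite("pics/w1z.png",cv2.resize(im[60:340,140:500,::-1],(756,588),interpolation=cv2.INTER_CUBIC))
E
```

```text
time_s: 2.18
tool_pos: [0.478, -0.04, 0.2314]
orientation: [0.0, 0.181, 0.983, -0.0]
contact_force: [0.8, 0.2, -0.4]
opening: 0.085
grip_force: 0.0
time_s: 2.85
tool_pos: [0.4781, -0.04, 0.2313]
orientation: [0.0, -0.148, 0.989, -0.0]
contact_force: [-0.2, 0.2, -0.1]
opening: 0.0854
grip_force: 0.0
[-0.208  0.29   1.692 -0.     1.159 -2.075] [ 0.47805139 -0.04000238  0.23134881] [ 9.51646813e-05 -1.47771805e-01  9.89021478e-01 -3.65323221e-05]
[(0.73, [314.6, 196.4, 58.6, 65.0]), (0.46, [24.4, 99.0, 48.9, 130.1])]
```

View pics/w1z.png

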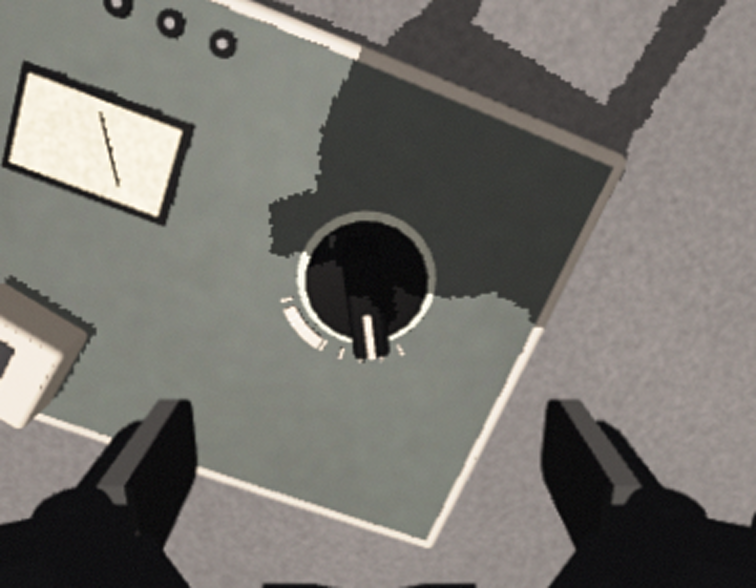

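The zoom shows the ring's centre at about full px (314,192), the pointer line on the bar at (314,210)–(317,230), and the long arc at (285,216), to the image-left (clockwise). The bar is nearly in line with tool x.

```bash
python3 - <<'E'
from h import *
i0=dict(np.load("wrist0.npz"));i1=dict(np.load("wrist1.npz"))
for n,a,b in(("ring",(184.7,223.3),(314.5,192.4)),("arc",(218.3,244),(285.2,216.2)),("line a",(184.3,234),(316.7,230.5)),("line b",(165.7,240.8),(314.3,210.5))):
    ra,rb=ray(i0,a),ray(i1,b)
    print(n,tri([ra,rb]).round(4),[at_z(i1,b,z).round(4).tolist() for z in(.09,.135)])
a=at_z(i1,(314.5,192.4),.09);m=at_z(i1,(285.2,216.2),.091)
p=at_z(i1,(316.7,230.5),.135);q=at_z(i1,(314.3,210.5),.135)
print("axis",a,"arc ang",np.degrees(np.arctan2(*(m-a)[1::-1])),np.linalg.norm(m-a),"pointer",np.degrees(np.arctan2(*(p-a)[1::-1])),"line",np.degrees(np.arctan2(*(p-q)[1::-1])),np.linalg.norm(p[:2]-a[:2]),np.linalg.norm(q[:2]-a[:2]))
c1=at_z(i1,(140+427/2.1,60+543/2.1),.09);c2=at_z(i1,(140+623/2.1,60+160/2.1),.09);print(c1,c2,np.linalg.norm(c1-c2),np.degrees(np.arctan2(*(c1-c2)[1::-1])))
x=(c1-c2)/np.linalg.norm(c1-c2);y=np.array([-x[1],x[0],0]);print("axis via case",c1-x*140-y*95, c2+x*100-y*95)
E
```

```text
ring [ 0.4827 -0.0391  0.0899] [[0.4825, -0.0388, 0.09], [0.4703, -0.0424, 0.135]]
arc [ 0.5171 -0.062   0.0912] [[0.5168, -0.0609, 0.09], [0.4992, -0.0611, 0.135]]
line a [ 0.504  -0.0306  0.1363] [[0.5228, -0.024, 0.09], [0.5042, -0.03, 0.135]]
line b [ 0.4858 -0.0379  0.1366] [[0.5016, -0.0332, 0.09], [0.4863, -0.0377, 0.135]]
axis [ 0.48251137 -0.0388013   0.09      ] arc ang -33.149462515554596 0.04051685627922883 pointer 22.124163782224933 line 23.41707992386573 0.023387763018610085 0.003986822286847958
[0.6240186  0.04086391 0.09      ] [0.39212882 0.05955173 0.09      ] 0.23264158290831316 -4.607465094994712
axis via case [-1.46554796e+02 -8.34061048e+01  9.00000000e-02] [ 9.24377354e+01 -1.02666328e+02  9.00000000e-02]
```

```bash
python3 -m crank '[[[1,-4.7,-0.2,0,-0.11],[1,-4.7,-0.2,35,-0.11],[1,-4.7,-0.2,65,-0.11],[1,-4.7,-0.2,95,-0.11],[1,-4.7,-0.2,115,-0.11],[1,-4.7,-0.2,125,-0.11],[1,-4.7,-0.2,125,-0.11],[1,-4.7,-0.2,125,-0.11]]]' 20
python3 - <<'E'
from h import *
im=optics.camera("wrist")
cv2.imwrite("pics/w2z.png",cv2.resize(im[120:400,140:500,::-1],(756,588)))
E
```

```text
time_s: 3.62
tool_pos: [0.4825, -0.0388, 0.1062]
orientation: [-0.0, -0.203, 0.979, 0.0]
contact_force: [0.1, -0.2, 1.2]
opening: 0.0851
grip_force: 0.0
```

View pics/w2z.png

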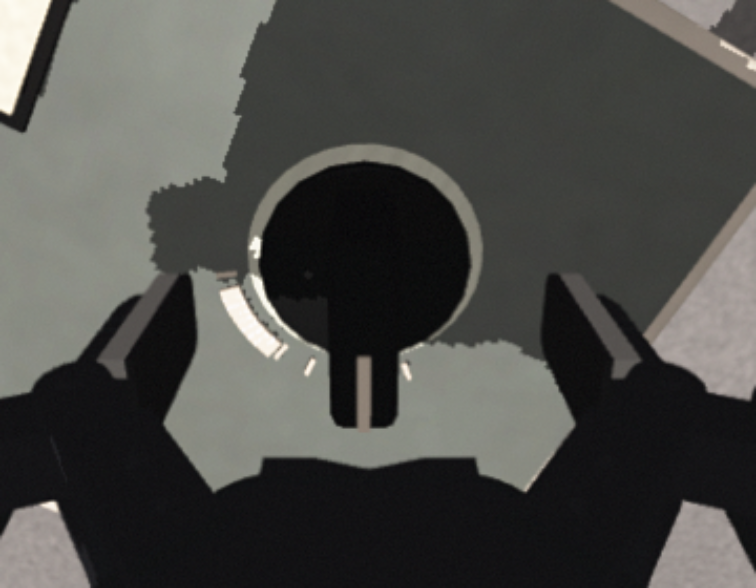

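The bar is upright in the image (line at column 364), aligned and midway between the fingers (inner edges at 195 and 542). Now I'll close.

```bash
python3 -m crank '[[[0,0,0,0,0],[0,0,0,0,0],[0,0,0,0,0],[0,0,0,0,0],[0,0,0,0,0],[0,0,0,0,0],[0,0,0,0,0],[0,0,0,0,0]]]' 20; python3 -c "
from plant import r;s=r.sense();print(s['torque'],s['tool_pos'])"
```

```text
time_s: 4.33
tool_pos: [0.4831, -0.0394, 0.1066]
orientation: [0.0, -0.203, 0.979, -0.001]
contact_force: [0.1, -7.6, 5.4]
opening: 0.0158
grip_force: 23.9
[-1.11778149  0.1290085  -0.04497119] [ 0.48306874 -0.03944318  0.10664107]
```

```bash
python3 -m crank '[[[0,0,-0.9,0,0],[0,0,-0.9,-2,0],[0,0,-0.9,-4,0],[0,0,-0.9,-6,0],[0,0,-0.9,-8,0],[0,0,-0.9,-10,0],[0,0,-0.9,-12,0],[0,0,-0.9,-12.5,0],[0,0,-0.9,-12.5,0],[0,0,-0.9,-12.5,0]]]'; python3 -c "
from plant import r;s=r.sense();print(s['torque'],s['tool_pos'])"
```

```text
time_s: 5.17
tool_pos: [0.483, -0.0397, 0.119]
orientation: [0.0, -0.203, 0.979, -0.0]
contact_force: [1.4, -2.0, 2.6]
opening: 0.0158
grip_force: 23.9
[-0.33738331 -0.15102755 -0.01573553] [ 0.48303903 -0.03968933  0.11901992]
```

```bash
python3 -m crank '[[[0,0,0,0,0.08],[0,0,0,0,0.16],[0,0,0,0,0.24],[0,0,0,0,0.32],[0,0,0,0,0.40],[0,0,0,0,0.48],[0,0,0,0,0.56],[0,0,0,0,0.64],[0,0,0,0,0.68],[0,0,0,0,0.68]]]'; python3 - <<'E'
from h import *
s=r.sense();print(s['torque'],s['tool_pos'],s["orientation"])
im=optics.camera("wrist")
cv2.imwrite("pics/w3z.png",cv2.resize(im[120:400,140:500,::-1],(756,588)))
E
```

```text
time_s: 6.0
tool_pos: [0.4831, -0.0396, 0.119]
orientation: [0.0, 0.136, 0.991, 0.0]
contact_force: [1.3, -1.2, 3.5]
opening: 0.0156
grip_force: 23.9
[-0.20345005 -0.31425424 -0.05397539] [ 0.48314134 -0.03963005  0.11897246] [2.86580576e-04 1.36049427e-01 9.90702009e-01 8.46381496e-06]
```

View pics/w3z.png

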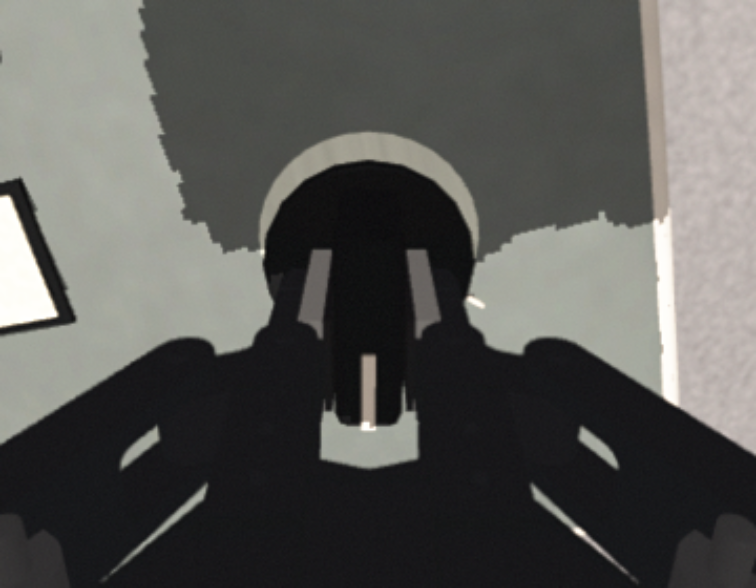

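```bash
p='from plant import r;s=r.sense();print(s["torque"].round(3),s["tool_pos"].round(5),s["contact_force"].round(2))'
python3 -m crank '[[[0,0,0,1,0],[0,0,0,2,0],[0,0,0,3,0],[0,0,0,3.3,0],[0,0,0,3.3,0]]]'; python3 -c "$p"
python3 -m crank '[[[0,0,0,0.8,0],[0,0,0,1.6,0],[0,0,0,2.2,0],[0,0,0,2.2,0]]]'; python3 -c "$p"
```

```text
time_s: 6.47
tool_pos: [0.4831, -0.0396, 0.1154]
orientation: [0.0, 0.135, 0.991, 0.0]
contact_force: [2.9, -0.6, -0.9]
opening: 0.0158
grip_force: 23.4
[-0.043 -0.775  0.054] [ 0.48305 -0.03961  0.11537] [ 2.93 -0.64 -0.87]
time_s: 6.8
tool_pos: [0.483, -0.0396, 0.1132]
orientation: [0.0, 0.135, 0.991, -0.0]
contact_force: [3.1, -0.4, 1.9]
opening: 0.0157
grip_force: 23.8
[-0.017 -0.759  0.018] [ 0.48303 -0.03965  0.11325] [ 3.12 -0.36  1.87]
```

```bash
cat > chk.py <<'E'
import sys
from plant import r
s=r.sense();print(s["torque"].round(3),s["tool_pos"].round(5),s["contact_force"].round(2),s["orientation"].round(4)[1],round(s["grip_force"],1))
sys.exit(abs(s["torque"][2])>0.22 or s["contact_force"][2]<-1.5)
E
python3 -m crank '[[[0,0,0,0.6,0],[0,0,0,0.6,0.01],[0,0,0,0.6,0.03],[0,0,0,0.6,0.05]]]' >/dev/null; python3 chk.py && python3 -m crank '[[[0,0,0,0,0.02],[0,0,0,0,0.04],[0,0,0,0,0.05]]]' >/dev/null && python3 chk.py && python3 -m crank '[[[0,0,0,0,0.02],[0,0,0,0,0.04],[0,0,0,0,0.05]]]'>/dev/null && python3 chk.py
```

```text
[ 0.014 -0.731  0.131] [ 0.48304 -0.03962  0.11272] [3.25 0.15 4.54] 0.1605 24.0False
```

```bash
sed -i 's/sys.exit(\(.*\))$/sys.exit(int(\1))/' chk.py
python3 -m crank '[[[0,0,0,0,0.02],[0,0,0,0,0.04],[0,0,0,0,0.05]]]' >/dev/null && python3 chk.py && python3 -m crank '[[[0,0,0,0,0.02],[0,0,0,0,0.04],[0,0,0,0,0.05]]]'>/dev/null && python3 chk.py && python3 -m crank '[[[0,0,0,0,0.02],[0,0,0,0,0.04],[0,0,0,0,0.05]]]'>/dev/null && python3 chk.py
```

```text
[-0.097 -0.846 -0.008] [ 0.48305 -0.03963  0.11273] [ 4.3  -1.23  1.85] 0.1853 23.8
[ 0.058 -0.958  0.051] [ 0.48305 -0.03963  0.11268] [4.88 0.73 2.18] 0.2099 23.8
[ 0.109 -0.987  0.012] [ 0.48305 -0.03962  0.11268] [5.23 0.95 2.89] 0.2343 23.8
```

```bash

python3 -m crank '[[[0,0,0,0,0.02],[0,0,0,0,0.04],[0,0,0,0,0.05]]]' >/dev/null && python3 chk.py && python3 -m crank '[[[0,0,0,0,0.02],[0,0,0,0,0.04],[0,0,0,0,0.05]]]'>/dev/null && python3 chk.py && python3 -m crank '[[[0,0,0,0,0.02],[0,0,0,0,0.04],[0,0,0,0,0.05]]]'>/dev/null && python3 chk.py
```

```text
[ 0.197 -1.116  0.287] [ 0.48311 -0.03959  0.11269] [4.65 0.92 3.  ] 0.2584 23.9
```

```bash

python3 -m crank '[[[0,0,0,0,0],[0,0,0,0,0]]]' >/dev/null ; python3 chk.py;  python3 -m crank '[[[0,0,0,0,0.01],[0,0,0,0,0.01]]]'>/dev/null ; python3 chk.py
```

```text
[ 0.227 -1.057  0.217] [ 0.4831  -0.03959  0.11268] [5.46 1.02 3.15] 0.2579 23.9
[ 0.203 -0.969  0.279] [ 0.48307 -0.0396   0.1127 ] [5.28 0.54 2.2 ] 0.2629 24.1
```

```bash

python3 -m crank '[[[0,0,0,0,-0.02],[0,0,0,0,-0.02],[0,0,0,0,-0.02]]]' >/dev/null ; python3 chk.py;  python3 -m crank '[[[0,0,0,0.8,0],[0,0,0,1.5,0],[0,0,0,1.5,0]]]'>/dev/null ; python3 chk.py
```

```text
[ 0.169 -1.013  0.132] [ 0.48305 -0.0396   0.11267] [4.48 0.02 3.13] 0.2529 23.9
[ 0.21  -1.084  0.142] [ 0.48304 -0.03961  0.11112] [5.67 0.87 2.78] 0.2529 23.9
```

Fz did not rise with 1.5 mm more depth, and the turn was blocked, so the key is in the notch. I'll push home in small checked steps.

```bash

python3 -m crank '[[[0,0,0,0.5,0],[0,0,0,1.0,0],[0,0,0,1.0,0]]]' >/dev/null ; python3 chk.py && python3 -m crank '[[[0,0,0,0.4,0],[0,0,0,0.8,0],[0,0,0,0.8,0]]]'>/dev/null ; python3 chk.py
```

```text
[ 0.166 -1.025  0.183] [ 0.48303 -0.03959  0.11017] [4.69 0.29 2.91] 0.2529 24.1
[ 0.285 -1.04   0.184] [ 0.48307 -0.0396   0.10941] [4.12 1.65 4.69] 0.2528 24.2
```

```bash

python3 -m crank '[[[0,0,0,0.4,0],[0,0,0,0.8,0],[0,0,0,0.8,0]]]' >/dev/null ; python3 chk.py && python3 -m crank '[[[0,0,0,0.4,0],[0,0,0,0.8,0],[0,0,0,0.8,0]]]'>/dev/null ; python3 chk.py
```

```text
[ 0.288 -1.027  0.222] [ 0.48305 -0.03958  0.10861] [4.53 0.93 5.  ] 0.2528 24.2
[ 0.288 -1.027  0.222] [ 0.48305 -0.03958  0.10861] [4.53 0.93 5.  ] 0.2528 24.2
```

```bash

python3 -m crank '[[[0,0,0,0,-0.02],[0,0,0,0,-0.02]]]' >/dev/null ; python3 chk.py && python3 -m crank '[[[0,0,0,0.4,0],[0,0,0,0.8,0],[0,0,0,0.8,0]]]'>/dev/null ; python3 chk.py && python3 -m crank '[[[0,0,0,0.4,0],[0,0,0,0.8,0],[0,0,0,0.8,0]]]'>/dev/null ; python3 chk.py
```

```text
[ 0.118 -1.01   0.111] [ 0.48304 -0.03963  0.10857] [4.9  1.13 3.78] 0.2425 23.9
[ 0.161 -1.052  0.16 ] [ 0.48303 -0.03964  0.10774] [5.04 1.86 3.2 ] 0.243 24.0
[ 0.206 -1.073  0.166] [ 0.48304 -0.03961  0.10694] [5.6  0.75 2.68] 0.243 24.0
```

Now the last bit until the force rises, with small steps.

```bash

python3 -m crank '[[[0,0,0,0.4,0],[0,0,0,0.4,0]]]'>/dev/null ; python3 chk.py && python3 -m crank '[[[0,0,0,0.4,0],[0,0,0,0.4,0]]]'>/dev/null ; python3 chk.py; python3 - <<'E'
from h import *
im=optics.camera("wrist")
cv2.imwrite("pics/w4z.png",cv2.resize(im[120:400,140:500,::-1],(756,588)))
E
```

```text
[ 0.21  -0.968  0.099] [ 0.48303 -0.03961  0.10663] [ 4.26 -0.18  5.51] 0.2431 24.4
[ 0.222 -0.591  0.086] [ 0.48307 -0.03962  0.10654] [ 3.87  0.92 14.51] 0.243 25.5
```

View pics/w4z.png

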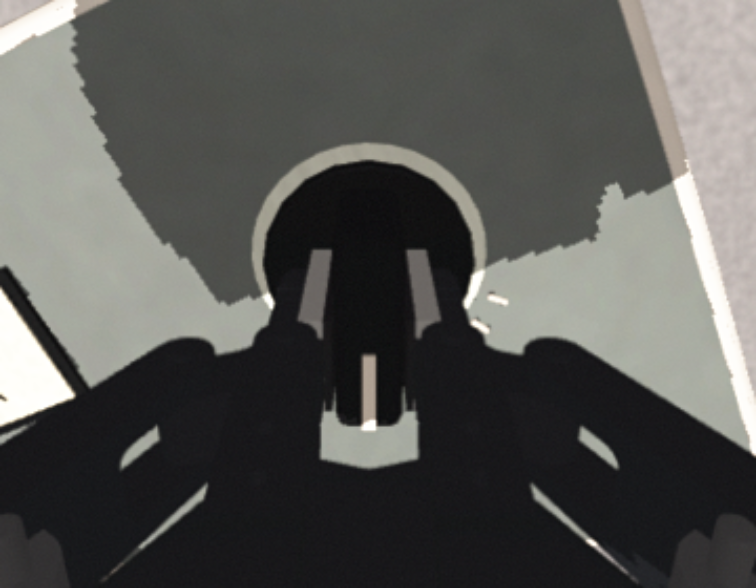

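Tool height is back at 0.1066 (as at first grasp), force rose at the stop, and the skirt shows its home-size ring. I'll relieve, open and retreat.

```bash

python3 -m crank '[[[0,0,0,-0.3,0],[0,0,0,-0.3,0],[1,0,0,-0.3,0],[1,0,0,-0.3,0],[1,0,0,-0.3,0],[1,0,0,-0.3,0],[1,0,0,-0.3,0],[1,0,0,-0.3,0],[1,0,0,-0.3,0],[1,0,0,-0.3,0]]]'; python3 -m crank '[[[1,0,0,-20,0],[1,0,0,-45,0],[1,0,0,-75,0],[1,0,0,-105,0],[1,0,0,-125,0],[1,0,0,-125,0],[1,0,0,-125,0]]]'; python3 - <<'E'
from h import *
i=optics.camera_info("wrist");im=optics.camera("wrist");np.savez("wrist5.npz",**{k:np.array(v) for k,v in i.items()})
a=np.array([.4828,-.0390,.09]);print(proj(i,a),at_z(i,(317,231),.136))
cv2.imwrite("pics/w5z.png",cv2.resize(im[60:340,140:500,::-1],(756,588),interpolation=cv2.INTER_CUBIC))
E
```

```text
time_s: 11.6
tool_pos: [0.4828, -0.0396, 0.1065]
orientation: [-0.0, 0.243, 0.97, -0.0]
contact_force: [-0.6, -0.1, -0.3]
opening: 0.0856
grip_force: 0.0
time_s: 12.18
tool_pos: [0.4834, -0.0397, 0.2323]
orientation: [0.001, 0.243, 0.97, 0.0]
contact_force: [-0.5, 0.2, -0.5]
opening: 0.0857
grip_force: 0.0
[315.37652502 187.1102722 ] [ 0.50918073 -0.05141656  0.136     ]
```

View pics/w5z.png

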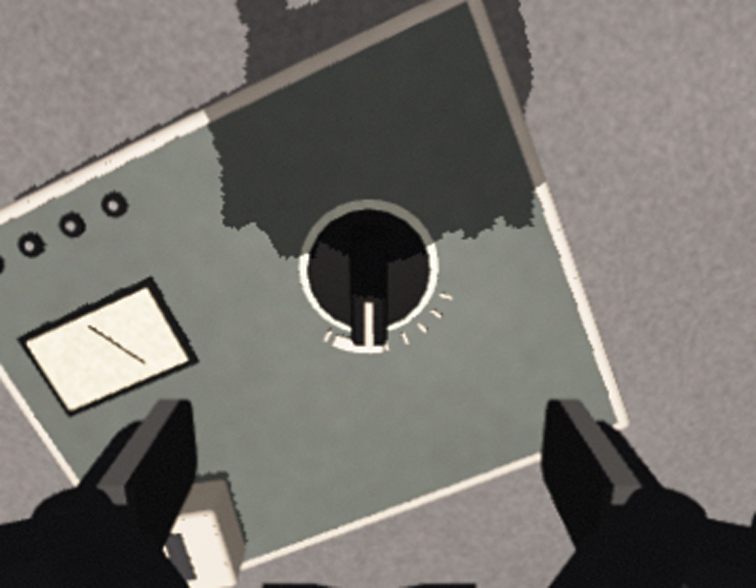

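The pointer line (368, 303–347) lies over the long arc. The ring and bar offsets match the view from before the pull, so the knob is home and released.

```bash
python3 -c "
from plant import r;print(r.close_job())"
```

```text
the job is handed in; nothing more can be done
None
```

The knob was pulled out, turned clockwise to the long arc, felt into its notch, pushed fully home and released, and the job is handed in; the hand-in gave no verdict, so success rests on the final picture and force readings.

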